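# Tighten the batter pump's ring nut with a hook spanner

## Robot

A 6-joint arm with a two-finger parallel gripper is mounted at the origin on the work surface. World frame = base frame: x ahead of the robot, y to its left, z up, the work surface at z = 0. Lengths are in m, angles in rad, forces in N, time in s.
With the tool pointing down it reaches from about 0.325 to 0.9 m from the base axis. Payload 6.1 kg.
Tool frame: the origin (TCP) lies at the very end of the fingers, on their centre line; the grasp point (between the pads) lies 19 mm behind it (env.tcp_to_grasp is the distance from the TCP to the grasp point, in m); z points along the fingers, y is the line along which they close (so a half turn about z gives the same grasp; the last joint's range is limited). The gripper opens to 87 mm and grips with 3 to 60 N. Pads are 19 mm wide; open, the fingers measure 117 mm over their backs; the gripper's body (75 mm by 190 mm) begins 51 mm behind the grasp point.
Start: joints at [-1.303, 0.22, 1.526, -0, 1.395, -0.126], TCP at [0.24, -0.577, 0.223] pointing down, gripper open.
Joint ranges: [-2.98, 2.98], [-0.91, 2.08], [0.09, 2.57], [-1.24, 4.39], [0.2, 2.65], [-2.68, 2.68]. Speed limits (rad/s): [2.57, 2.57, 3.01, 3.14, 3.14, 3.14].

## Interface

Orientations are given as a 3x3 rotation matrix whose columns are the frame's x, y, z axes.
In Python, from bench import env, eyes, telemetry gives the robot as it stands. Calls block until the motion is done:
- env.reach(position, orientation): joint-space move of the TCP to a pose.
- env.line_to(position, frame=None, feed=0.15, stop_force=None): straight line of the TCP; frame=None keeps the orientation; feed is the mean speed in m/s. With stop_force (N) it stops when the force on the tool has changed by that much, and returns True; else False.
- env.move_j(angles): joint-space move.
- env.ungrasp() and env.gripper_close(newtons=None): open the fingers fully, or close them until they stop; newtons is the grip in N (None keeps the last).
- env.dwell(seconds).
- env.ik(position, orientation): joint angles nearest the present ones, or None.
- eyes.grab_frame(name): name is "scene" or "top" or "wrist"; returns a dict with "frame" (384x512x3 uint8, red, green, blue), "mtx" (3x3 intrinsics, pixels), "R" (3x3) and "t" (3): a world point X has camera coordinates R X + t; the wrist camera has in their place "mount" (4x4, takes a point from camera to tool coordinates, whose origin is the TCP and whose axes are the flange's). Camera axes: x right, y down, z forward; pixel columns grow to the right and rows downward; lengths in m; the calibration is good to about 2 mm. The wrist camera is an equidistant fisheye: a pixel r from the principal point sees the ray r / f radians off the axis. A picture is of the moment at which its call begins: read the wrist's pose just before it. There is no depth.
A pose or a line that the arm cannot do raises env.MotionError and nothing moves.
- env.sign_off(): hands the job in; it is judged then, once.
Readings, each from a call of its own:
- telemetry.current_clock(): time.
- telemetry.current_joint_pos(): joint angles.
- telemetry.current_joint_vel(): joint speeds.
- telemetry.current_joint_efforts(): joint torques, N m.
- telemetry.current_tcp_pos(): TCP position.
- telemetry.current_tcp_rot(): TCP orientation.
- telemetry.current_wrist_force(): force on the tool from outside, world axes, zero at the start.
- telemetry.current_wrist_torque(): the same for the moment, N m.
- telemetry.current_opening(): opening from 0.0 (shut) to 1.0 (fully open).
- telemetry.current_grip_force(): force on a finger pad.
Only numpy, scipy, OpenCV 4.12 (cv2) and the standard library are available. Lean on these libraries where they do the work, as an engineer would, in place of code of your own. Each camera call takes 0.05 s, during which the arm holds its last target. There are 200 camera calls.

## Task

Take the hook spanner from the mat, fit it fully down on the slotted ring nut of the batter pump and, in short swings between the two posts, tighten the nut clockwise until it stops turning. Finish with one firm pull against the stop, about 15 N at the grip (2.5 N m) and no harder. Then lay the spanner flat back on the mat, without loosening the nut or disturbing the jar, the tin and the bowl.

Things in the scene. Friction and masses are not known exactly. Their poses are not given: they have to be found in the camera images.
- spanner_hook (a point): Loose steel hook spanner (0.35 kg): centre of its C-shaped hook, level with its underside. The C is flat bar 10 mm thick, inner radius 48, outer 60 mm. Own axes: +x to the tooth, z up, handle along -x; the C runs round the -y side, +y is open. It lies flat on the mat, handle towards the robot. In use this point is on the nut's axis.
- spanner_tooth (a point): Tip of the spanner's tooth, at mid thickness: 37 mm from the hook's centre, on its +x. The tooth is 9 mm wide, 10 mm thick and points inward; it goes into a slot of the nut.
- spanner_grip (a point): Centre of the spanner's black handle bar, 120 x 18 x 26 mm high, 160 mm from the hook's centre on its -x, 13 mm above the underside. Neck between: 14 mm wide, 10 mm thick. Gripped here with 100 N it still turns some degrees in the fingers under load, and over about 5 N up or down at the hook tips it: measure it again after each swing, and unload it before lifting.
- nut_top (a point): Centre of the top of the steel ring nut, on its upright axis, 60 mm above the bench. Radius 44 mm, 18 mm high, 8 slots 45 degrees apart. Own x axis (turns with the nut) runs through the middle of a slot. Under it a fixed flange, radius 62 mm: the spanner, fully down, rests on it, underside 18 mm below this point, with 3 mm of play round the nut.
- nut_slot (a point): Mouth of one slot, at the nut's rim and top (44 mm from the axis). All 8 slots are alike: 13 mm wide, 9 mm deep towards the axis, open above and outside over the full 18 mm of height, so the tooth has 2 mm of play to either side.
- nut (a joint): Turn of the ring nut, rad; grows clockwise seen from above (tightening). Starts between 0.3 and 0.7; hard stop at 2.60. Turns stiffly (about 0.5 N m) and stays where it is left. The spanner bears on the nut (tooth and C added) with some 25 to 55 N per N m of moment about the nut's axis.
- pump: Batter pump fixed to the bench: base plate 420 x 240 x 12 mm, motor on its own +x side (over 85 mm from the nut's axis, 180 mm high). Origin on the bench under the nut's axis, z up. The seated spanner's handle points along its -x and can swing 40 degrees to either side, between the posts. With the nut at its stop the handle is about 10 to 20 degrees clockwise of -x.
- post0 (a point): Top centre of an upright fixed steel post, radius 9 mm, 80 mm high above the bench, 85 mm from the nut's axis, 53 degrees from the pump's -x, on its +y side.
- post1 (a point): The same post on the pump's -y side.
- mat: Thin grey mat fixed on the bench, 340 x 200 x 3 mm (own x by y), origin at the centre of its underside.
- jar_mid (a point): Bystander: glass jar with a white lid, radius 35 mm, 100 mm high; point half-way up.
- tin_mid (a point): Bystander: plain metal tin, radius 37 mm, 110 mm high; point half-way up.
- bowl_mid (a point): Bystander: small steel bowl, rim radius 55 mm, 50 mm high; point half-way up.

How it is judged:
On the way, in this order (a step that is already met when the one before it is completed fails the run):
1. the spanner is fully down on the nut, its hook round the nut (horizontal distance between spanner_hook and nut_top below 0.007 m and z of spanner_hook in the frame of pump between 0.036 and 0.048 m), for 0.2 s.
2. the nut is at its stop with the spanner pulling firmly on it (value of joint nut above 2.55 rad and contact force between spanner and nut above 45 N), for 0.2 s.
At the end, for the whole second after the job is handed in: the nut stands within 0.05 rad of its stop (above 2.55 rad), and the spanner lies at rest, flat (within 0.1 rad, 5 mm) and released on the mat, the centres of its hook and of its handle both within the mat's outline (value of joint nut above 2.55 rad and x of spanner_hook in the frame of mat between -0.17 and 0.17 m and y of spanner_hook in the frame of mat between -0.1 and 0.1 m and x of spanner_grip in the frame of mat between -0.17 and 0.17 m and y of spanner_grip in the frame of mat between -0.1 and 0.1 m and z of spanner_hook in the frame of mat below 0.008 m and z of spanner_grip in the frame of mat below 0.021 m and angle between spanner_hook's own z axis and vertical below 0.1 rad and linear speed of spanner below 0.01 m/s); the robot touches nothing.
It fails at once if the nut is over-forced by the spanner (contact force between spanner and nut above 180 N).
It fails at once if the nut is worked with the fingers in place of the spanner (contact force between the fingers and nut above 5 N).
It fails at once if the jar, the tin or the bowl is moved over 20 mm or tipped (distance of any of jar_mid, tin_mid, bowl_mid from where it was at the start of the episode above 0.02 m or angle between any of jar_mid, tin_mid, bowl_mid's own z axis and vertical above 0.3 rad).
It also fails if it takes over 67 s, if anything falls off the work surface, if the arm or the gripper's body presses on something with over 40 N, if the wrist force passes 120 N, or if a joint passes its speed limit or range.

## Working session

There is one attempt and no reset: what is moved stays moved. The work goes in short steps, each a Python script; the robot and the scene stay as the last script left them, time stands still between calls to the robot, and variables do not carry over. Pictures are saved under pics/ and viewed, at most 10 in all, crops included, and the job is handed in when it is done.

```bash
ls; mkdir -p pics; python3 - <<'E'
from bench import env, eyes, telemetry
import cv2, numpy as np
for n in ("scene","top","wrist"):
    f=eyes.grab_frame(n); np.savez(f"pics/{n}0.npz",**f)
    cv2.imwrite(f"pics/{n}0.png",cv2.resize(f["frame"][:,:,::-1],None,fx=1.5,fy=1.5,interpolation=cv2.INTER_CUBIC))
    print(n,{k:np.round(v,3).tolist() for k,v in f.items() if k!="frame"})
print(telemetry.current_clock(),env.tcp_to_grasp)
E
```

```text
pics
scene {'mtx': [[382.293, 0.0, 252.703], [0.0, 382.293, 186.066], [0.0, 0.0, 1.0]], 'R': [[0.865, 0.501, -0.007], [0.302, -0.532, -0.791], [-0.4, 0.683, -0.612]], 't': [-0.471, -0.109, 1.444]}
top {'mtx': [[439.144, 0.0, 264.459], [0.0, 439.144, 193.218], [0.0, 0.0, 1.0]], 'R': [[0.012, -1.0, 0.012], [-0.998, -0.012, -0.065], [0.065, -0.011, -0.998]], 't': [-0.002, 0.559, 1.33]}
wrist {'mtx': [[297.319, 0.0, 256.401], [0.0, 297.319, 190.666], [0.0, 0.0, 1.0]], 'mount': [[0.001, -0.97, -0.243, 0.066], [1.0, 0.001, -0.001, 0.001], [0.001, -0.243, 0.97, -0.161], [0.0, 0.0, 0.0, 1.0]]}
0.15 0.0187
```

View pics/top0.png

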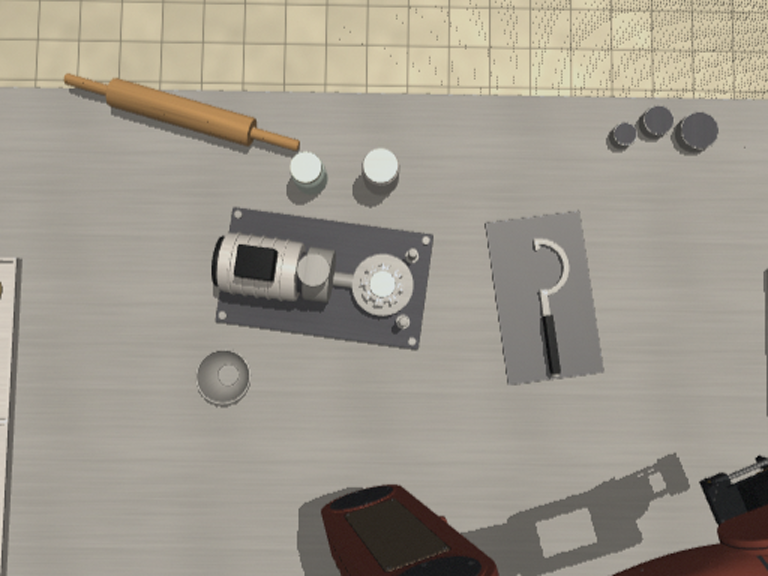

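View pics/scene0.png

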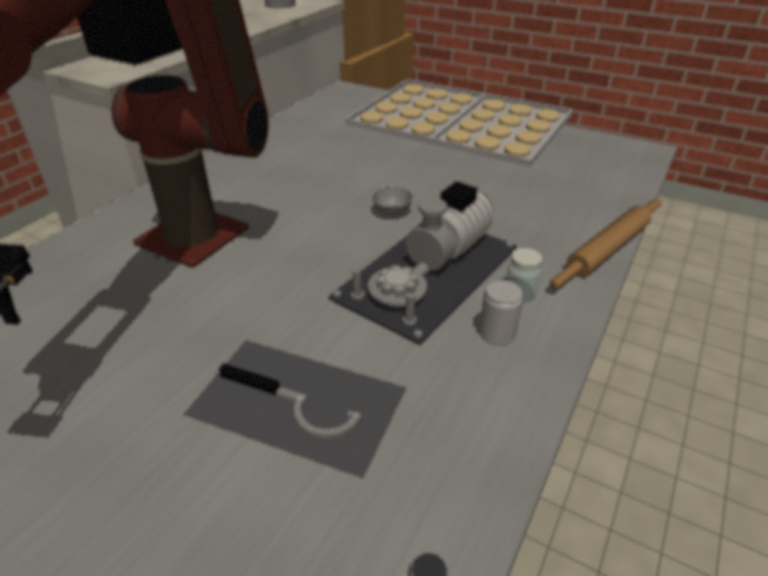

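Top view (1.5x): nut at (382,285), posts at (404,322) and (412,255), so the pump's -x points right, which is world -y. On the mat, the spanner's tooth is at about (535,243) and its handle runs (546,316) to (556,374). Tin (380,167), jar (306,168) and bowl (223,378) are all clear of the swing side.

```bash
cat > h.py <<'E'
from bench import env, eyes, telemetry as T
import numpy as np, cv2
def px(f,U,V,z,s=1.5):
    u,v=(U+.5)/s-.5,(V+.5)/s-.5
    d=f["R"].T@np.linalg.inv(f["mtx"])@[u,v,1]; c=-f["R"].T@f["t"]
    return c+d*(z-c[2])/d[2]
def frame(yaw):  # tool down, tool x at world angle yaw
    c,s=np.cos(yaw),np.sin(yaw); return np.array([[c,s,0],[s,-c,0],[0,0,-1.]])
def wrist():
    R,p=T.current_tcp_rot(),T.current_tcp_pos(); f=dict(eyes.grab_frame("wrist")); f["Rt"],f["pt"]=np.array(R),np.array(p); return f
def proj(f,X):  # world -> wrist pixels
    X=(np.asarray(X)-f["pt"])@f["Rt"]; m=f["mount"]; X=(X-m[:3,3])@m[:3,:3]
    r=np.hypot(X[...,0],X[...,1]); th=np.arctan2(r,X[...,2]); k=f["mtx"]
    return np.stack([k[0,2]+k[0,0]*th*X[...,0]/r,k[1,2]+k[1,1]*th*X[...,1]/r],-1)
def ortho(f,c,ex,half,z,mm=.5): # rectified: image right = ex, up = ex rotated +90; centre c
    a=np.arange(-half[0],half[0]+1e-9,mm)/1e3; b=np.arange(half[1],-half[1]-1e-9,-mm)/1e3
    A,B=np.meshgrid(a,b); ex=np.array(ex)/np.linalg.norm(ex); ey=np.array([-ex[1],ex[0]])
    P=np.dstack([c[0]+A*ex[0]+B*ey[0],c[1]+A*ex[1]+B*ey[1],np.full_like(A,z)])
    q=proj(f,P).astype(np.float32); return cv2.remap(f["frame"],q[...,0],q[...,1],cv2.INTER_CUBIC)
def save(n,im): cv2.imwrite(f"pics/{n}.png",im[:,:,::-1])
E
python3 - <<'E'
from h import *
f=dict(np.load("pics/top0.npz"))
for n,U,V,z in [("nut",382,285,.06),("post0",404,322,.08),("post1",412,255,.08),("tooth",535,243,.01),("hA",546,316,.02),("hB",556,374,.02),("tin",380,167,.11),("jar",306,168,.1),("m",485,223,.003),("m",578,211,.003),("m",604,373,.003),("m",508,384,.003),("pl",433,235,.012),("pl",418,349,.012),("pl",217,321,.012),("pl",233,208,.012)]:
    print(n,px(f,U,V,z).round(4))
print(T.current_tcp_rot())
E
```

```text
nut [0.5659 0.0344 0.06  ]
post0 [ 0.4928 -0.0096  0.08  ]
post1 [ 0.6241 -0.0238  0.08  ]
tooth [ 0.6608 -0.2811  0.01  ]
hA [ 0.5094 -0.3012  0.02  ]
hB [ 0.3918 -0.3212  0.02  ]
tin [0.7906 0.0407 0.11  ]
jar [0.789  0.1845 0.1   ]
m [ 0.7024 -0.1782  0.003 ]
m [ 0.7304 -0.3731  0.003 ]
m [ 0.3939 -0.4247  0.003 ]
m [ 0.3693 -0.2265  0.003 ]
pl [ 0.6744 -0.0692  0.012 ]
pl [ 0.4391 -0.0403  0.012 ]
pl [0.4914 0.3711 0.012 ]
pl [0.7251 0.345  0.012 ]
[[ 9.23457195e-01  3.83701235e-01 -4.14786774e-04]
 [ 3.83701424e-01 -9.23456112e-01  1.42353366e-03]
 [ 1.63174242e-04 -1.47372668e-03 -9.99998901e-01]]
```

```bash
python3 - <<'E'
from h import *
d=np.radians
# spanner view
env.reach([.46,-.309,.15],frame(d(9.65))); f=wrist(); np.savez("pics/w_sp.npz",**f)
o=ortho(f,[.53,-.297],[np.cos(d(9.65)),np.sin(d(9.65))],(170,75),.013,.5); save("sp1",o)
print(T.current_clock())
n=np.array([.566,.034]); a=d(-97)
env.reach([*(n+.11*np.array([np.cos(a),np.sin(a)])),.17],frame(d(83))); f=wrist(); np.savez("pics/w_nut.npz",**f)
o=ortho(f,n,[np.cos(d(83)),np.sin(d(83))],(100,100),.06,1/3.); save("nut1",o[:, :])
print(T.current_clock(),T.current_joint_pos(),o.shape)
E
```

```text
1.5333
2.575 [-2.78998209e-01  1.04128630e-01  1.75882277e+00 -5.61310412e-04
  1.27873332e+00 -1.53427353e-01] (601, 601, 3)
```

View pics/sp1.png

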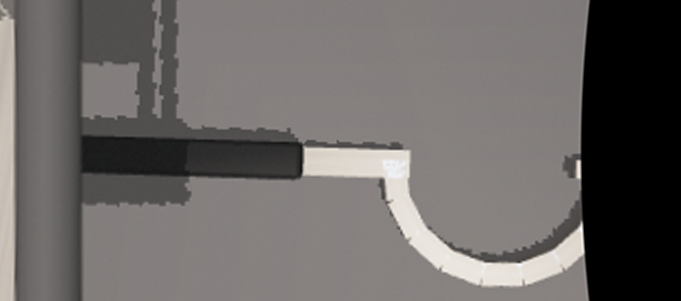

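View pics/nut1.png

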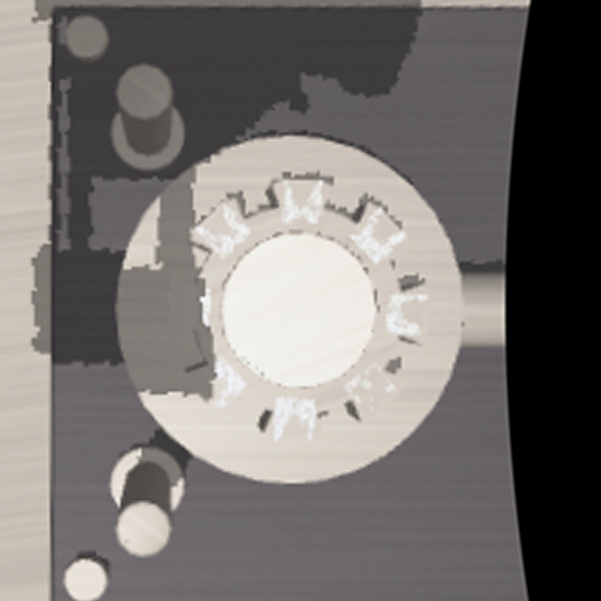

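Spanner crop (2 px/mm): the handle/neck boundary is at (302,161), the handle axis drops 1.6° in the crop (yaw about 8°), and the bottom of the C is at (502,287), which fits the model. Nut crop (3 px/mm): flange edge x 117..463, y 135..483, with bright lug-like patches every 45°, e.g. at (300,200) and (405,312). I still have to tell slots from lugs.

```bash
python3 - <<'E'
from h import *
from scipy.optimize import least_squares
f=dict(np.load("pics/w_nut.npz")); g=cv2.cvtColor(f["frame"],cv2.COLOR_RGB2GRAY).astype(np.float32)
def samp(P): q=proj(f,P).astype(np.float32); return cv2.remap(g,q[...,0],q[...,1],cv2.INTER_LINEAR)
c=np.array([.566,.034]); th=np.radians(np.arange(0,360,1.5))
for it in range(3):
    r=np.arange(.054,.071,.0004); 
    P=np.dstack([c[0]+np.outer(np.cos(th),r),c[1]+np.outer(np.sin(th),r),np.full((len(th),len(r)),.042)])
    s=cv2.GaussianBlur(samp(P),(5,1),0); D=np.diff(s,axis=1); k=D.argmin(1); ok=D.min(1)<-5
    re=r[k]+.0002; E=c+np.c_[re*np.cos(th),re*np.sin(th)]; E=E[ok]
    R=least_squares(lambda p:np.hypot(*(E-p[:2]).T)-p[2],[*c,.062],loss="soft_l1",f_scale=.0005); c=R.x[:2]; print(R.x.round(4),ok.sum())
# posts/axis: nut view unrolled polar
c6=c
TH=np.radians(np.arange(0,360,.5)); r=np.arange(.026,.062,.0002)
P=np.dstack([c6[0]+np.outer(np.cos(TH),r),c6[1]+np.outer(np.sin(TH),r),np.full((len(TH),len(r)),.06)])
fr=cv2.remap(f["frame"],*[proj(f,P).astype(np.float32)[...,i] for i in (0,1)],cv2.INTER_CUBIC)
pol=cv2.rotate(fr,cv2.ROTATE_90_COUNTERCLOCKWISE)
o=ortho(f,c6,[np.cos(np.radians(83)),np.sin(np.radians(83))],(54,54),.06,.27)
im=np.zeros((600,760,3),np.uint8); im[:180,:720]=pol; im[190:590,:400]=o[:400,:400]; 
ff=f["frame"]; q=proj(f,np.array([*c6,.055])); u,v=q.astype(int); print(q)
im[240:590,405:755]=cv2.resize(ff[v-62:v+63,u-62:u+63],(350,350),interpolation=cv2.INTER_CUBIC)
save("nut2",im)
E
```

```text
[0.5691 0.0329 0.0617] 228
[0.5691 0.0329 0.0617] 226
[0.5691 0.0329 0.0617] 226
[259.35256978  69.85871245]
```

View pics/nut2.png

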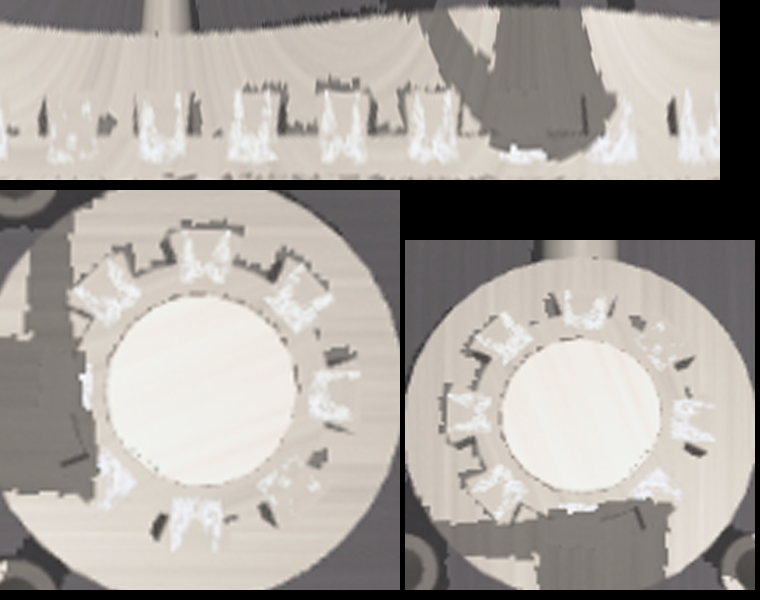

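```bash
cat >> h.py <<'E'
def neck(f,name=None):  # spanner in tool frame: lateral offset (mm) at tool x=0 and 160, yaw (deg)
    ex=f["Rt"][:2,0]; o=ortho(f,f["pt"][:2]+.085*ex,ex,(40,30),f["pt"][2]+.0075,.2)
    if name: save(name,cv2.resize(o,None,fx=1.9,fy=1.9))
    g=cv2.GaussianBlur(cv2.cvtColor(o,cv2.COLOR_RGB2GRAY).astype(np.float32),(9,9),0)
    xs=[];ys=[];w=[]
    for i in range(100,236):  # x 65..92 mm
        D=np.diff(g[:,i]); up,dn=-1,-1; best=-1
        for wd in range(58,84):   # 11.6..16.6 mm wide bright band
            s=D[:-wd]-D[wd:]; k=s[20:-20].argmax()+20
            if s[k]>best: best,up,dn=s[k],k,k+wd
        xs.append(45+.2*i); ys.append(30-.2*(up+dn+1)/2); w.append((dn-up)*.2)
    xs,ys=np.array(xs),np.array(ys); m=abs(ys-np.median(ys))<4
    for _ in range(3): p=np.polyfit(xs[m],ys[m],1); m=abs(np.polyval(p,xs)-ys)<.6
    b=g[150-int(np.polyval(p,60)*5),25:150]; end=45+.2*(25+np.diff(b).argmax())
    return dict(yaw=np.degrees(np.arctan(p[0])).round(2),y0=p[1].round(2),y160=np.polyval(p,160).round(2),n=int(m.sum()),w=np.median(w).round(1),end=round(end,1))
E
python3 - <<'E'
from h import *
d=np.radians; F=frame(d(8.05))
env.reach([.4532,-.3139,.09],F); env.line_to([.4532,-.3139,.0055],feed=.12,stop_force=8)
print(T.current_tcp_pos()); env.gripper_close(60); print(T.current_opening(),T.current_grip_force())
env.line_to([.4532,-.3139,.07]); f=wrist(); np.savez("pics/w_hand.npz",**f); print(neck(f,"neck1"))
print(T.current_wrist_force(),T.current_wrist_torque(),T.current_clock())
E
```

```text
[ 0.45224825 -0.31200248  0.00352595]
0.20289055134222203 60.801515341845516
{'yaw': np.float64(-0.08), 'y0': np.float64(-0.62), 'y160': np.float64(-0.86), 'n': 136, 'w': np.float64(14.4), 'end': np.float64(60.8)}
[ 0.12672581  0.26003236 -3.40317159] [-0.00527398  0.2402629  -0.02820807] 6.1417
```

View pics/neck1.png

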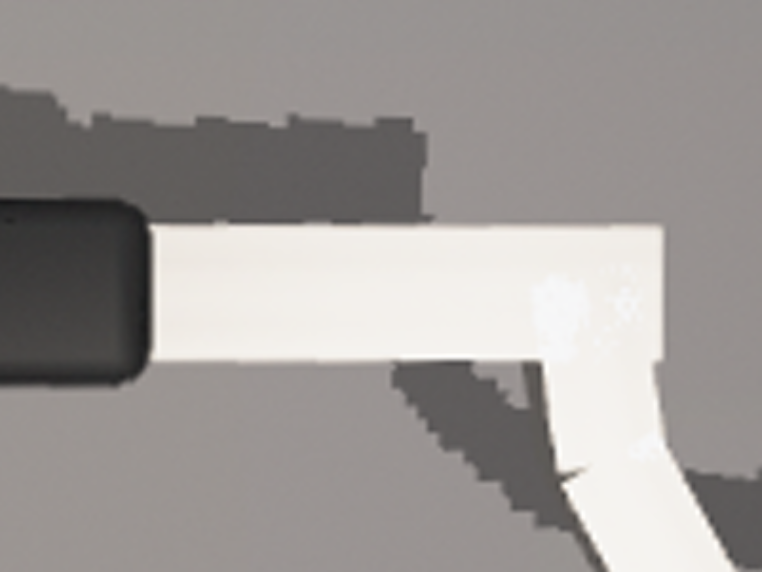

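The spanner is in hand: the neck runs straight along tool x from (150,292) to (663,292) in the crop. The handle ends 60.9 mm ahead of the TCP, which puts the hook centre about 161 mm ahead. Next I carry it to the nut.

```bash
sed -i 's/+.0075,.2)/+.0095,.2)/' h.py; cat >> h.py <<'E'
NUT=np.array([.5691,.0329]); HX=.1613
def tcp_for(tooth,hand=(-.08,-.86),c=NUT,hx=HX): # TCP xy + frame so that the spanner's +x is at world angle tooth (deg)
    a=np.radians(tooth-hand[0]); ex=np.array([np.cos(a),np.sin(a)]); ey=np.array([-ex[1],ex[0]])
    return c-hx*ex-hand[1]/1e3*ey, frame(a)
def settle(xy,z,F,n=2,feed=.1): # go and trim out the steady error
    off=np.zeros(3); t=np.array([*xy,z])
    for _ in range(n):
        env.line_to(t+off,F,feed=feed); env.dwell(.15); e=t-T.current_tcp_pos(); off+=e
    return off,e
E
python3 - <<'E'
from h import *
xy,F=tcp_for(104.3)
env.line_to([.4532,-.3139,.16],feed=.2)
env.reach([*xy,.16],F)
off,e=settle(xy,.075,F); print("trim",off,e,T.current_tcp_pos(),xy)
env.dwell(.1); R=T.current_tcp_rot(); print("yaw",np.degrees(np.arctan2(R[1,0],R[0,0])),T.current_wrist_force())
hit=env.line_to(np.array([*xy,.040])+off,F,feed=.04,stop_force=4); env.dwell(.1)
print(hit,T.current_tcp_pos(),T.current_wrist_force(),T.current_wrist_torque()); print(neck(wrist()),T.current_clock())
E
```

```text
trim [-1.10818437e-05 -1.34770257e-05 -4.57357493e-05] [ 0.00071484 -0.00021821  0.00101562] [ 0.60761125 -0.12334183  0.07398438] [ 0.60832608 -0.12356004]
yaw 104.38015669997338 [-0.25041085 -0.36339118 -2.8315028 ]
True [ 0.60767916 -0.12350441  0.04089567] [-0.36257529 -0.65568417  6.57417124] [ 0.42818385  0.05372109 -0.00496753]
{'yaw': np.float64(-0.02), 'y0': np.float64(-0.25), 'y160': np.float64(-0.32), 'n': 136, 'w': np.float64(14.2), 'end': np.float64(60.0)} 10.4667
```

```bash
cat >> h.py <<'E'
def avg(n=10):
    P=[];W=[];Q=[]
    for _ in range(n): P.append(T.current_tcp_pos());W.append(T.current_wrist_force());Q.append(T.current_wrist_torque());env.dwell(.01)
    return np.mean(P,0).round(5),np.mean(W,0).round(2),np.mean(Q,0).round(3)
E
python3 - <<'E'
from h import *
p,w,q=avg(); print(p,w,q)
xy,F=tcp_for(104.3)
for z in (.0425,):
    env.line_to([*xy,z],F,feed=.05); env.dwell(.1); print(z,*avg())
im=np.zeros((600,800,3),np.uint8)
f=eyes.grab_frame("scene"); q=f["mtx"]@(f["R"]@[.57,.0,.05]+f["t"]); u,v=(q[:2]/q[2]).astype(int); im[:,:400]=cv2.resize(f["frame"][v-52:v+53,u-35:u+35],(400,600),interpolation=cv2.INTER_CUBIC)
f=eyes.grab_frame("top"); q=f["mtx"]@(f["R"]@[.58,-.02,.05]+f["t"]); u,v=(q[:2]/q[2]).astype(int); im[:,400:]=cv2.resize(f["frame"][v-52:v+53,u-35:u+35],(400,600),interpolation=cv2.INTER_CUBIC)
save("seat1",im); print(T.current_clock())
E
```

```text
[ 0.60768 -0.12351  0.04092] [ 0.06 -1.03  5.03] [ 0.429  0.047 -0.   ]
0.0425 [ 0.60831 -0.12358  0.04227] [ 0.62 -0.5  -1.21] [-0.128 -0.188 -0.071]
11.0833
```

View pics/seat1.png

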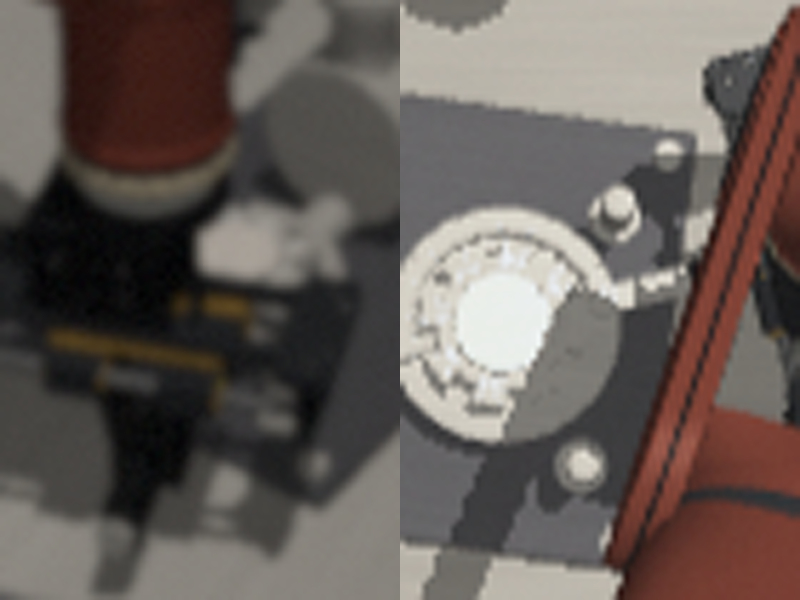

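The top crop shows the C lying round the nut inside the flange and the neck running out between the posts. Contact came at z ≈ 0.041, below the nut top, so the tooth is in its slot. Starting swing 1.

```bash
cat >> h.py <<'E'
def swing(a0,a1,z,hand=(-.08,-.86),step=7,feed=.08,stop=12,c=NUT):
    n=int(np.ceil(abs(a1-a0)/step))
    for a in np.linspace(a0,a1,n+1)[1:]:
        xy,F=tcp_for(a,hand,c); h=env.line_to([*xy,z],F,feed=feed,stop_force=stop)
        w=np.mean([T.current_wrist_force() for _ in range(6)],0); Q=T.current_wrist_torque()
        print(round(a,1),"tan %.1f rad %.1f z %.1f"%(w[:2]@F[:2,1],w[:2]@F[:2,0],w[2]),np.round(Q,2),h)
        if h: break
    return a
E
python3 - <<'E'
from h import *
a=swing(104.3,55,.0427,stop=10)
env.dwell(.1); print(*avg()); print(neck(wrist(),"neck2"),T.current_clock())
E
```

```text
98.1 tan -0.4 rad 0.5 z -1.7 [-0.1   0.07  0.18] False
92.0 tan -4.0 rad 0.5 z -1.1 [-0.09  0.56  0.81] False
85.8 tan -3.6 rad 0.3 z -2.1 [0.12 0.62 1.01] False
79.6 tan -4.7 rad 0.5 z -2.0 [0.15 0.76 0.92] False
73.5 tan -4.7 rad 1.3 z -2.2 [0.23 0.79 1.07] False
67.3 tan -4.5 rad 0.9 z -2.5 [0.33 0.79 1.03] False
61.2 tan -5.1 rad -0.4 z -2.6 [0.29 0.79 1.08] False
55.0 tan -6.2 rad -0.4 z -1.8 [0.34 0.85 1.06] False
[ 0.47622 -0.09884  0.04264] [-4.28  2.65 -2.54] [0.427 0.793 1.084]
{'yaw': np.float64(1.23), 'y0': np.float64(-0.49), 'y160': np.float64(2.94), 'n': 136, 'w': np.float64(14.2), 'end': np.float64(60.4)} 14.25
```

Swing 1 worked: the spanner slipped 1.2° in the fingers and the hook sits about 3 mm into its play, as expected. I'll unload, lift, re-measure, then re-fit one slot back.

```bash
cat >> h.py <<'E'
def reslot(a_from,target,hand0,z=.0427):
    a=swing(a_from,a_from+5,z,hand=hand0,step=5,feed=.06,stop=None); env.dwell(.1); p,w,q=avg(5); print("unl",p,w,q)
    xy,F=tcp_for(a,hand0); env.line_to([*xy,.08],F,feed=.1); env.dwell(.1); m=neck(wrist()); print("hand",m)
    hand=(float(m["yaw"]),float(m["y160"]))
    xy,F=tcp_for(target,hand); env.reach([*xy,.08],F)
    for da in (0,2.5,-2.5,5,-5):
        xy,F=tcp_for(target+da,hand); env.line_to([*xy,.075],F,feed=.1); env.dwell(.1)
        h=env.line_to([*xy,.0405],F,feed=.05,stop_force=4); env.dwell(.05); p,w,q=avg(5); print(da,h,p,w,q)
        if p[2]<.046: break
    env.line_to([*xy,z],F,feed=.05); print("clock",T.current_clock()); return target+da,hand
E
python3 - <<'E'
from h import *
print(reslot(55,109,(-.08,-.86)))
print(*avg(5))
E
```

```text
60.0 tan -2.8 rad 1.0 z -3.1 [0.09 0.4  0.46] False
unl [ 0.48805 -0.10649  0.04271] [-1.69  1.58 -2.7 ] [0.075 0.357 0.447]
hand {'yaw': np.float64(-0.25), 'y0': np.float64(-0.28), 'y160': np.float64(-0.98), 'n': 136, 'w': np.float64(14.2), 'end': np.float64(60.6)}
0 True [ 0.62056 -0.11958  0.04086] [ 0.19 -0.1   4.65] [ 0.399  0.011 -0.027]
clock 17.575
(109, (-0.25, -0.98))
[ 0.62103 -0.11967  0.04213] [ 1.11 -0.76 -1.21] [-0.144 -0.24  -0.061]
```

```bash
python3 - <<'E'
from h import *
a=swing(109,51,.0427,hand=(-.25,-3.98),step=8.3,stop=10)
env.dwell(.1); print(*avg(5)); print(neck(wrist()),T.current_clock())
E
```

```text
100.7 tan 1.0 rad 2.3 z -2.5 [ 0.22 -0.13  0.02] False
92.4 tan -0.2 rad 4.0 z -2.9 [ 0.42 -0.04  0.13] False
84.1 tan 0.7 rad 4.1 z -3.5 [ 0.59 -0.05  0.23] False
75.9 tan -1.1 rad 4.7 z -3.2 [ 0.53 -0.12  0.29] False
67.6 tan -1.1 rad 5.2 z -3.4 [ 0.54 -0.15  0.33] False
59.3 tan -0.1 rad 4.6 z -4.2 [ 0.5  -0.14  0.3 ] False
51.0 tan -1.5 rad 4.0 z -4.2 [ 0.44 -0.15  0.36] False
[ 0.46544 -0.09072  0.04283] [ 1.65  3.54 -3.31] [ 0.478 -0.164  0.363]
{'yaw': np.float64(0.41), 'y0': np.float64(-0.64), 'y160': np.float64(0.51), 'n': 136, 'w': np.float64(14.2), 'end': np.float64(60.6)} 20.9333
```

```bash
python3 - <<'E'
from h import *
print(reslot(51,105.3,(-.25,-3.98)))
print(*avg(5))
E
```

```text
56.0 tan -0.1 rad -0.3 z -3.1 [-0.16  0.05 -0.09] False
unl [ 0.47569 -0.09908  0.04248] [ 0.12 -0.09 -2.94] [-0.19   0.078 -0.033]
hand {'yaw': np.float64(-0.26), 'y0': np.float64(-0.29), 'y160': np.float64(-1.01), 'n': 135, 'w': np.float64(14.2), 'end': np.float64(60.6)}
0 True [ 0.61064 -0.12264  0.04065] [ 0.12 -0.85  4.91] [ 0.399  0.036 -0.01 ]
clock 24.2833
(105.3, (-0.26, -1.01))
[ 0.611   -0.12269  0.04211] [ 0.38 -0.69 -2.11] [-0.23  -0.225 -0.055]
```

```bash
cat >> h.py <<'E'
def moment(n=6):
    p,w,q=avg(n); r=p[:2]-NUT; return r[0]*w[1]-r[1]*w[0]+q[2],p,w,q
E
python3 - <<'E'
from h import *
hand=(-.26,-4.01); z=.0427
a=swing(105.3,68,z,hand=hand,step=7.5,stop=8)
M=moment()[0]; print("M",M)
while M<1.0 and a>48:
    a-=1; xy,F=tcp_for(a,hand); env.line_to([*xy,z],F,feed=.05,stop_force=10); M,p,w,q=moment(4); print(a,round(M,2),w,q[2])
left=-F[:2,1]; s=0
while M<2.35 and s<.012:
    s+=.0005; env.line_to([*(xy+s*left),z],F,feed=.03,stop_force=10); M,p,w,q=moment(4); print("s",s,round(M,2),w,q)
env.dwell(.3); print(moment(),T.current_grip_force()); print(neck(wrist()),T.current_clock(),a,s)
E
```

```text
97.8 tan 0.8 rad 0.1 z -3.8 [-0.19 -0.15  0.01] False
90.4 tan -0.8 rad 2.6 z -3.3 [ 0.03 -0.    0.12] False
82.9 tan -0.1 rad 2.9 z -2.6 [ 0.21 -0.02  0.2 ] False
75.5 tan 0.0 rad 3.1 z -3.9 [0.26 0.04 0.22] False
68.0 tan 0.3 rad 4.4 z -4.1 [ 0.32 -0.01  0.28] False
M 0.19878949999999998
67.0 0.38 [ 2.46  5.14 -3.7 ] 0.355
66.0 0.34 [ 1.85  4.33 -3.87] 0.364
65.0 0.61 [ 3.13  4.74 -3.97] 0.485
64.0 1.51 [ 6.97  4.33 -5.76] 0.818
s 0.0005 1.65 [ 8.13  4.09 -5.79] [ 0.376 -0.928  0.779]
s 0.001 1.78 [ 9.51  4.35 -6.73] [ 0.307 -1.03   0.726]
s 0.0015 1.83 [ 9.75  3.43 -7.31] [ 0.217 -1.126  0.674]
s 0.002 1.84 [10.16  3.65 -7.39] [ 0.172 -1.227  0.646]
s 0.0025 1.96 [11.66  3.31 -7.25] [ 0.093 -1.353  0.527]
s 0.003 2.07 [12.56  2.97 -8.24] [ 0.058 -1.471  0.48 ]
s 0.0035 2.24 [13.45  2.11 -8.76] [-0.026 -1.593  0.464]
s 0.004 2.2 [13.57  1.96 -8.93] [-0.061 -1.664  0.397]
s 0.0045000000000000005 2.44 [15.36  1.92 -9.23] [-0.089 -1.805  0.379]
(np.float64(2.3513104000000005), array([ 0.49625, -0.11027,  0.04451]), array([14.92,  1.96, -8.87]), array([-0.108, -1.807,  0.358])) 60.155498874373734
{'yaw': np.float64(0.65), 'y0': np.float64(-0.6), 'y160': np.float64(1.21), 'n': 136, 'w': np.float64(14.2), 'end': np.float64(60.4)} 30.5417 64.0 0.0045000000000000005
```

```bash
python3 - <<'E'
from h import *
hand=(-.26,-4.01); z=.0427
xy,F=tcp_for(64,hand); env.line_to([*xy,z],F,feed=.05); print("s0",moment(4))
for a in (66,67,68,69):
    xy,F=tcp_for(a,hand); env.line_to([*xy,z],F,feed=.05); M,p,w,q=moment(4); print(a,round(M,2),w,q)
    if M<.15: break
env.line_to([*xy,.085],F,feed=.08,stop_force=15); env.dwell(.1); print(moment(4),neck(wrist()))
env.line_to([*xy,.16],F,feed=.15); np.savez("pics/w_end.npz",**wrist())
G=frame(np.radians(8.05)); env.reach([.4532,-.3139,.12],G); env.line_to([.4532,-.3139,.03],G,feed=.12); env.dwell(.1); print(avg(4))
h=env.line_to([.4532,-.3139,.0032],G,feed=.03,stop_force=3); env.dwell(.1); print(h,avg(5),T.current_clock())
E
```

```text
s0 (np.float64(1.0836194), array([ 0.49741, -0.11113,  0.04346]), array([ 5.03,  4.35, -3.73]), array([ 0.392, -0.802,  0.671]))
66 0.17 [ 0.93  1.61 -2.18] [ 0.13  -0.212  0.141]
67 -0.02 [ 0.13 -0.51 -2.39] [-0.215 -0.002 -0.072]
(np.float64(0.07854740000000002), array([ 0.50243, -0.11407,  0.08433]), array([ 0.26, -0.56, -3.5 ]), array([-0.24 ,  0.069,  0.003])) {'yaw': np.float64(0.39), 'y0': np.float64(-0.86), 'y160': np.float64(0.22), 'n': 131, 'w': np.float64(14.2), 'end': np.float64(60.4)}
(array([ 0.45406, -0.3146 ,  0.03124]), array([-0.12, -0.44, -2.52]), array([0.046, 0.276, 0.017]))
True (array([ 0.45278, -0.31355,  0.00342]), array([0.15, 0.06, 5.87]), array([-0.097,  0.013, -0.023])) 35.825
```

```bash
python3 - <<'E'
from h import *
d=np.radians; G=frame(d(8.05))
env.line_to([.4532,-.3139,.0045],G,feed=.03); env.dwell(.1); print(avg(4)[1])
env.ungrasp(); env.dwell(.2); env.line_to([.4532,-.3139,.15],G,feed=.15); f=wrist()
o=ortho(f,[.53,-.3],[np.cos(d(8)),np.sin(d(8))],(120,75),.013,.5)
n=NUT;a=d(-97)
env.reach([*(n+.11*np.array([np.cos(a),np.sin(a)])),.17],frame(d(83))); f=wrist()
TH=np.radians(np.arange(0,360,.5)); r=np.arange(.026,.062,.0002)
P=np.dstack([n[0]+np.outer(np.cos(TH),r),n[1]+np.outer(np.sin(TH),r),np.full((len(TH),len(r)),.06)])
q=proj(f,P).astype(np.float32); pol=cv2.rotate(cv2.remap(f["frame"],q[...,0],q[...,1],cv2.INTER_CUBIC),cv2.ROTATE_90_COUNTERCLOCKWISE)
im=np.zeros((590,722,3),np.uint8); im[:180,:720]=pol; im[190:491,:481]=o; save("end",im); print(T.current_clock())
E
```

```text
[-0.41 -0.11 -3.4 ]
39.9667
```

View pics/end.png

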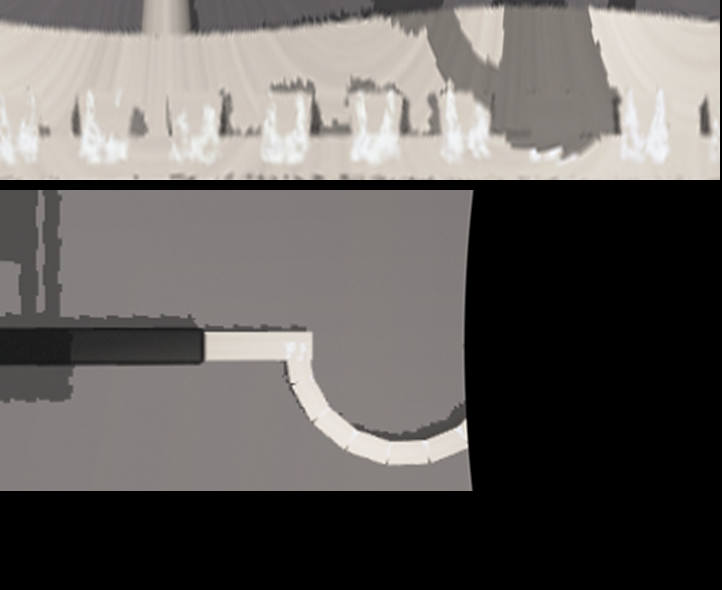

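The end view shows the spanner flat and released on the mat, in its old pose (handle/neck boundary at (204,346), bottom of the C at (400,463)). The nut's lug pattern has shifted by about 33 px, which is a total of 118° clockwise. The moment rose sharply to 2.4 N m with no further turning, so the nut is at its stop.

```bash
python3 -c "
from h import *
print(env.sign_off(),T.current_clock())"
```

```text
the job is handed in; nothing more can be done
the job is handed in; nothing more can be done
```

I tightened the nut about 118° clockwise in three swings, to what I take to be its stop: the moment climbed sharply and held at about 2.4 N m (15 N at the grip). I then laid the spanner flat back on the mat and handed the job in after about 40 s on the clock; no verdict came back, and I couldn't read the nut angle directly.

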